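Release a charged battery pack and stop it with the other finger

ROBOT

A 6-joint arm with a two-finger parallel gripper is mounted at the origin on a cart in front of the work surface, level with it; the furniture and walls round the work are solid. World frame = base frame: x ahead of the robot, y to its left, z up, the work surface at z = 0. Lengths are in m, angles in rad, forces in N, time in s.
With the tool pointing down it reaches from about 0.35 to 0.975 m from the base axis. Payload 4.9 kg.
Tool frame: the origin (TCP) lies at the very end of the fingers, on their centre line; the grasp point (between the pads) lies 19 mm behind it; z points along the fingers, y is the line along which they close (so a half turn about z gives the same grasp; the last joint's range is limited). The gripper opens to 85 mm and grips with 20 to 120 N. Pads are 22 mm wide; open, the fingers measure 114 mm over their backs; the gripper's body (76 mm by 85 mm) begins 54 mm behind the grasp point. The pads swing forward as they close: fully open they stand 13 mm farther back than shut.
Start: joints at [-1.409, 0.053, 1.613, -0, 1.476, -0.119], TCP at [0.173, -0.601, 0.231] pointing down, gripper open.
Joint ranges: [-3.01, 3.01], [-1.01, 2.22], [0.06, 2.58], [-1.02, 4.17], [0.09, 2.62], [-3.14, 3.14]. Speed limits (rad/s): [2.57, 2.57, 3.14, 3.14, 3.14, 3.14].

INTERFACE

Orientations are given as a unit quaternion [x, y, z, w].
In Python, from bench import monitor, get_image, finish_job gives the robot as it stands.
- The arm moves only by the shell command python3 -m pendant 'ROWS' [FORCE]. ROWS is JSON, a list of rows, each a list of 7 numbers: the shift along the world's x, y, z in m, then the turn, a rotation vector about the world's x, y, z in rad, then the opening in per cent of the stroke, from 0 (shut) to 100 (fully open). A call has 1 to 8 rows; each row shifts and turns the commanded pose from where the row before left it; what a row does not reach is not made up. A row lasts 1/10 s, in which the tool goes at most 50 mm and 8.59 degrees, less where a joint would pass 70% of its speed; a pose out of reach is approached as far as the arm can. A call with a gripper value outside its range is refused whole. The fingers move at their own pace and stop on an object; FORCE is the grip in N (left out, the last holds). Time passes only in rows, so rows that do not move let the fingers close. It gives the time, the measured TCP pose, the force, the opening and the grip force at its end, in the units of the state.
- monitor.read_state(): the state, without advancing time (a new reading comes with each control period).
- get_image(name): name is "scene" or "side" or "wrist"; returns a dict with "color" (384x512x3 uint8, red, green, blue), "vertical_fov" (degrees; the focal length in pixels is half the picture's height over the tangent of half this angle, whatever the lens; pixels are square), "cx", "cy" (the principal point, pixels), "dist_coeffs" ([k1, k2, p1, p2, k3] as OpenCV has them; the pictures are not rectified), "pose" (4x4, takes a point from camera to world coordinates). Camera axes: x right, y down, z forward; pixel columns grow to the right and rows downward; lengths in m; the calibration is good to about 2 mm. A picture is of the moment at which its call begins. There is no depth.
- finish_job(): hands the job in; it is judged then, once.
The state is a dict: "t": time; "joints": joint angles; "joint_vel": joint speeds; "joint_efforts": joint torques, N m; "position": TCP position; "eef_rot": TCP orientation; "ft_force": force on the tool from outside, world axes, zero at the start; "wrist_torque": the same for the moment, N m; "width": opening from 0.0 (shut) to 1.0 (fully open); "finger_force": force on a finger pad.
Only numpy, scipy, OpenCV 4.12 (cv2) and the standard library are available. Lean on these libraries where they do the work, as an engineer would, in place of code of your own. Each camera call takes 0.05 s, during which the arm holds its last target. There are 200 camera calls.

TASK

The battery pack with the green lamp is charged: press the orange ejector key beside it with one finger while the other finger stands close in front of the pack, so that the pack pops out against that finger and is held there by its spring. Then let the finger give way slowly until the spring is spent, and take the hand away, leaving the pack standing partly out of its bay on the charger, ready to be taken. Only push and stop it: do not pinch or lift it or let it slide over the edge of the apron, and leave the red-lamp pack and everything else as it is.

Things in the scene. Friction and masses are not known exactly. Their poses are not given: they have to be found in the camera images.
- charger: Dark grey twin charger, immovable. Origin on the worktop midway between the bays, in the plane of the seated packs' front faces; -x points out of the bays (towards the robot, give or take its yaw), y left, z up. Bays at y = +27 and -27 mm, outer walls (x 0 to 82 mm) 46 mm high, spring housing (x 80 to 125 mm) 64 mm high. Whole width over the key blocks 176 mm.
- apron_edge (a point): Middle of the front edge of the charger's apron: the bay floors, 14 mm above the worktop, run on as an open flat apron (114 mm wide, curbs 6 mm high) from x = 0 to this edge at charger x = -50 mm, where it steps down to the worktop.
- pack_green: The charged pack: black block, grey front end, GREEN lamp bar on top; 75 long (x), 46 wide, 44 mm high, 0.16 kg, smooth, seated in the left or the right bay. Origin at the centre of its underside; flat front face 37.5 mm towards -x, at charger x = 0 when seated. Only the key's gate holds it: freed, it shoots out and slides off the apron unless stopped.
- pack_red: The other pack, same shape, size and origin, with a RED lamp bar: still charging, in the other bay.
- ejector_left (a joint): Spring ejector behind the pack of the LEFT bay, travel in m: 0 with the pack seated, 0.032 with the spring spent. It pushes the pack out (charger -x) with about 4.7 N at first, falling to 1.8 N at 32 mm; a finger that rises while the spring presses the pack on it drags the pack up with it.
- ejector_right (a joint): The same for the RIGHT bay.
- key_left_top (a point): Middle of the top of the orange ejector key of the LEFT bay, a paddle 28 mm wide (y) and 43 mm long (charger x -44 to -1 mm), on the outer side of that bay (this point: x = -22.5, y = +73, 34 mm above the worktop). Pressed straight down it takes 3 to 5 N and travels 11 mm to its stop; the pack is freed at about 9 mm. It springs up when let go; a pack more than 12 mm out stays free.
- key_right_top (a point): The same point of the mirror-image key of the RIGHT bay (charger y = -73 mm).
- jar_red: Spice jar with red cap, 45 mm across, 106 mm high, standing left of the charger, in front of the microwave (fixed, 320 mm high, 540 mm wide, its right side just left of the fork; keep the arm out of it). Origin at the centre of its underside. Not to be disturbed.
- fork: Steel fork, 195 mm long (its x), 26 mm wide, 16 mm high, lying on the worktop between the charger and the microwave; origin under its middle. Not to be disturbed.

How it is judged:
On the way:
1. the green-lamp pack has popped out 8 to 32 mm and is held there against its spring by a finger (x of pack_green in the frame of charger between 0.0055 and 0.0295 m and contact force between the fingers and pack_green above 0.3 N and linear speed of pack_green below 0.03 m/s), for 0.3 s.
At the end, for the whole second after the job is handed in: the green-lamp pack stands still and level on the charger's floor, 27 to 50 mm out of its seat; the red-lamp pack is still seated (x of pack_green in the frame of charger between -0.0125 and 0.0105 m and height (world z) of pack_green between 0.01 and 0.018 m and angle between pack_green's own z axis and vertical below 0.08 rad and linear speed of pack_green below 0.01 m/s and x of pack_red in the frame of charger above 0.0325 m); the robot touches nothing.
It fails at once if the green-lamp pack slides more than 50 mm out (over the apron's edge) (x of pack_green in the frame of charger below -0.0125 m).
It fails at once if the green-lamp pack is lifted more than 10 mm or tipped (height (world z) of pack_green above 0.024 m or angle between pack_green's own z axis and vertical above 0.3 rad).
It fails at once if the red-lamp pack is released or shifted by more than 5 mm (distance of pack_red from where it was at the start of the episode above 0.005 m).
It fails at once if the spice jar or the fork is moved more than 20 mm (distance of any of jar_red, fork from where it was at the start of the episode above 0.02 m).
It also fails if it takes over 42 s, if anything falls off the work surface, if the arm or the gripper's body presses on something with over 40 N, if the wrist force passes 120 N, or if a joint passes its speed limit or range.

## Working session

There is one attempt and no reset: what is moved stays moved. The work goes in short steps, Python scripts to look and compute and a shell command to move; the robot and the scene stay as the last step left them, time stands still between calls to the robot, and variables do not carry over. Pictures are saved under pics/ and viewed, at most 10 in all, crops included, and the job is handed in when it is done.

```bash
mkdir -p pics
cat > h.py <<'E'
import cv2,numpy as np
from bench import monitor,get_image
def snap(n,f):
    d=get_image(n); cv2.imwrite('pics/'+f,d['color'][:,:,::-1]); np.save('pics/'+f+'.npy',{k:d[k] for k in d if k!='color'},allow_pickle=True); return d
def K(d,h=384):
    f=h/2/np.tan(np.radians(d['vertical_fov'])/2); return np.array([[f,0,d['cx']],[0,f,d['cy']],[0,0,1.]])
def load(f): return np.load('pics/'+f+'.npy',allow_pickle=True).item()
def px2w(d,uv,z):
    p=cv2.undistortPoints(np.array(uv,float).reshape(-1,1,2),K(d),np.array(d['dist_coeffs'],float)).reshape(-1,2)
    T=np.array(d['pose']); r=np.c_[p,np.ones(len(p))]@T[:3,:3].T; z=np.broadcast_to(z,len(p))
    return T[:3,3]+r*((z-T[2,3])/r[:,2])[:,None]
def w2px(d,P):
    T=np.linalg.inv(np.array(d['pose'])); r,_=cv2.Rodrigues(T[:3,:3])
    return cv2.projectPoints(np.array(P,float).reshape(-1,1,3),r,T[:3,3],K(d),np.array(d['dist_coeffs'],float))[0].reshape(-1,2)
E
python3 - <<'E'
from h import *
for n in ("scene","side"):
    d=snap(n,n+'1.png'); print(np.round(d['pose'],3).tolist(),d['vertical_fov'])
print(monitor.read_state())
E
```

```text
[[-0.831, -0.392, 0.395, 0.158], [-0.557, 0.558, -0.616, 0.446], [0.021, -0.731, -0.682, 0.691], [0.0, 0.0, 0.0, 1.0]] 42.451469491748924
[[0.991, -0.05, 0.123, 0.411], [-0.133, -0.423, 0.896, -0.993], [0.007, -0.905, -0.426, 0.471], [0.0, 0.0, 0.0, 1.0]] 46.48507746684542
{'t': 0.1, 'joints': array([-1.40900278e+00,  5.32956186e-02,  1.61416170e+00,  2.14604851e-06,
        1.47601478e+00, -1.19016448e-01]), 'joint_vel': array([ 8.27584742e-04, -5.88045650e-04, -2.34945491e-03,  1.63686833e-03,
        1.36228907e-03, -3.49170029e-05]), 'joint_efforts': array([-6.95836352e-04, -3.94904959e+01, -3.71366322e+01, -1.58346743e-04,
        3.96289834e-03, -8.54556447e-06]), 'position': array([ 0.17310744, -0.59995592,  0.23018001]), 'eef_rot': array([ 9.90158977e-01,  1.39943975e-01, -1.90298526e-05, -9.39528131e-04]), 'ft_force': array([-1.07673924, -0.17576384,  0.5379492 ]), 'wrist_torque': array([-0.00043995, -0.00688038,  0.02779883]), 'finger_force': 0.0, 'width': 1.0003851250909646}
```

View pics/scene1.png

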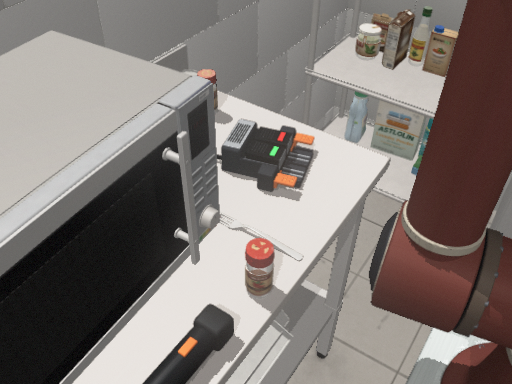

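View pics/side1.png

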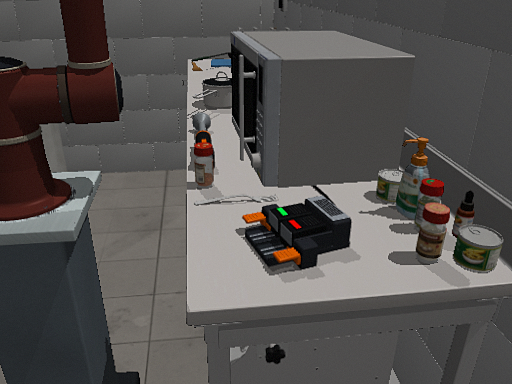

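The green-lamp pack is at about (274,151) in scene and (282,211) in side, which puts it in the left bay (+y). Next I'll crop both views for exact corners.

Run:
```python
from h import *
a=cv2.imread('pics/scene1.png')[110:200,210:325]; b=cv2.imread('pics/side1.png')[180:275,235:360]
a=cv2.resize(a,(780,610)[:2] and (690,540),interpolation=cv2.INTER_CUBIC)
b=cv2.resize(b,(750,570),interpolation=cv2.INTER_CUBIC)
cv2.imwrite('pics/a.png',a);cv2.imwrite('pics/b.png',b)
for f in('scene1.png','side1.png'):
    im=cv2.imread('pics/'+f);h=cv2.cvtColor(im,cv2.COLOR_BGR2HSV);d=load(f)
    for n,lo,hi,z in(('orange',(8,180,130),(20,255,255),.034),('green',(50,150,120),(80,255,255),.058),('red',(0,200,150),(4,255,255),.058)):
        c,_,st,ce=cv2.connectedComponentsWithStats(cv2.inRange(h,lo,hi))
        for i in range(1,c):
            if st[i,4]>15: print(f,n,st[i].tolist(),ce[i].round(1),px2w(d,[ce[i]],z).round(4))
```

```text
side1.png orange [243, 212, 23, 10, 141] [253.8 216.6] [[ 0.5199 -0.2118  0.034 ]]
side1.png orange [273, 247, 27, 14, 224] [286.3 254. ] [[ 0.5583 -0.3517  0.034 ]]
side1.png green [277, 207, 11, 9, 44] [281.6 211. ] [[ 0.5708 -0.2388  0.058 ]]
side1.png red [195, 143, 17, 5, 41] [202.7 145.4] [[0.4296 0.1546 0.058 ]]
side1.png red [423, 179, 6, 6, 16] [424.9 181.1] [[ 0.9207 -0.1382  0.058 ]]
side1.png red [430, 179, 14, 8, 56] [437.2 183.1] [[ 0.9436 -0.1514  0.058 ]]
side1.png red [289, 220, 12, 9, 49] [294.6 223.8] [[ 0.5852 -0.2907  0.058 ]]
```

View pics/a.png

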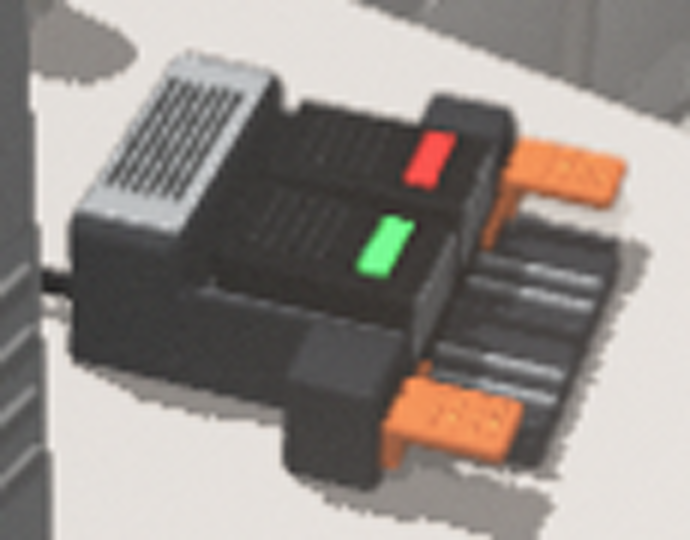

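View pics/b.png

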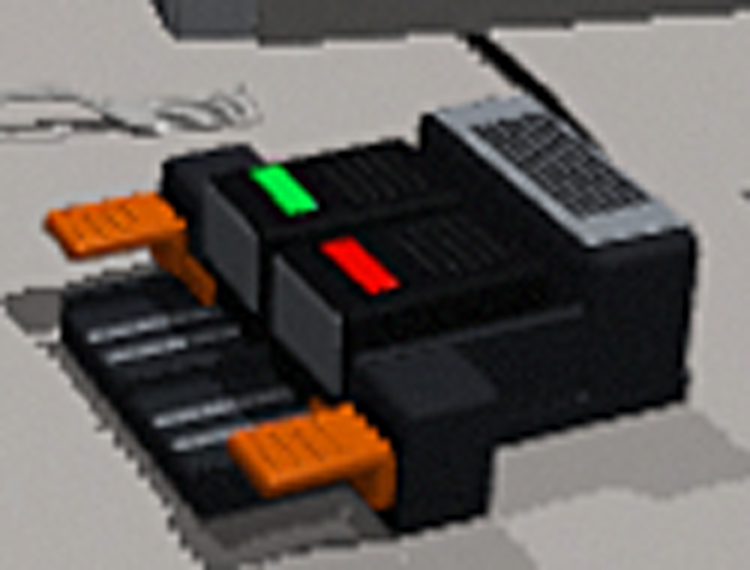

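```bash
cat > fit.py <<'E'
from h import *
from scipy.optimize import least_squares
kl=[(-1,59),(-44,59),(-44,87),(-1,87)]; kr=[(-1,-87),(-44,-87),(-44,-59),(-1,-59)]; pk=[(0,50),(0,4),(0,-4),(0,-50)]
O=np.array([(x,y,34) for x,y in kl+kr]+[(x,y,58) for x,y in pk])/1e3
A=np.array([(408,376),(524,403),(505,455),(388,433),(515,140),(626,162),(612,203),(508,186),(413,313),(455,237),(465,212),(492,157)])
B=np.array([(185,230),(64,250),(45,213),(155,195),(390,450),(262,487),(230,445),(350,405),(205,180),(258,242),(272,255),(343,325)])
A=(A+.5)/6-.5+[210,110];B=(B+.5)/6-.5+[235,180]
da,db=load('scene1.png'),load('side1.png')
def T(p,O):
    c,s=np.cos(p[2]),np.sin(p[2]); return O@np.array([[c,s,0],[-s,c,0],[0,0,1]])+[p[0],p[1],0]
for sel in('a','b','ab'):
    def f(p): return np.concatenate(([ (w2px(da,T(p,O))-A).ravel()] if 'a' in sel else [])+([(w2px(db,T(p,O))-B).ravel()] if 'b' in sel else []))
    r=least_squares(f,[.57,-.28,0],loss='soft_l1'); print(sel,r.x.round(4),f(r.x).round(1).reshape(-1,2).tolist())
for n,q in(('keyL',(-22.5,73,34)),('packfront',(0,27,36)),('edge',(-50,0,14))): print(n,T(r.x,np.array([q])/1e3).round(4))
E
python3 fit.py
```

```text
a [ 0.5565 -0.2678  0.2768] [[-0.1, 0.7], [1.0, 0.8], [0.5, 1.1], [-0.8, -0.1], [0.5, -0.2], [0.6, 0.0], [0.0, 0.4], [-1.6, -0.8], [0.3, -0.7], [-0.4, -1.3], [-1.0, 0.6], [0.2, -2.6]]
b [ 0.5595 -0.2759  0.2662] [[0.3, -0.2], [0.6, 0.5], [-1.4, 0.3], [-0.3, -0.5], [0.8, 1.1], [-0.2, 0.4], [-1.8, -1.1], [0.0, 0.5], [-0.4, -0.5], [0.9, -0.2], [0.5, -0.4], [-0.0, -0.3]]
ab [ 0.5592 -0.2723  0.2719] [[-0.2, -1.0], [0.8, -0.9], [0.3, -0.7], [-0.9, -1.9], [0.7, -1.6], [0.7, -1.3], [0.1, -1.0], [-1.5, -2.2], [0.3, -2.4], [-0.4, -2.9], [-1.0, -0.9], [0.4, -4.0], [-0.2, -1.0], [0.1, -0.3], [-1.9, -0.4], [-0.9, -1.2], [0.4, -0.0], [-0.4, -0.8], [-2.1, -2.2], [-0.4, -0.6], [-1.0, -1.3], [0.4, -1.1], [-0.0, -1.4], [-0.5, -1.3]]
keyL [[ 0.5179 -0.208   0.034 ]]
packfront [[ 0.5519 -0.2463  0.036 ]]
edge [[ 0.511  -0.2858  0.014 ]]
```

Fit: charger at (0.559,-0.272), yaw 0.27, and the tool's yaw (0.28) already matches it. I'll move above the key and pack, then check from close by.

```bash
python3 -m pendant '[[0.022,0.023,-0.003,0,0,0,35],[0.022,0.023,-0.003,0,0,0,35],[0.022,0.023,-0.003,0,0,0,35],[0.022,0.023,-0.003,0,0,0,35],[0.022,0.023,-0.003,0,0,0,35],[0.022,0.023,-0.003,0,0,0,35],[0.022,0.023,-0.003,0,0,0,35],[0.022,0.023,-0.003,0,0,0,35]]'
python3 -m pendant '[[0.022,0.023,-0.003,0,0,0,35],[0.022,0.023,-0.003,0,0,0,35],[0.022,0.023,-0.003,0,0,0,35],[0.022,0.023,-0.003,0,0,0,35],[0.022,0.023,-0.003,0,0,0,35],[0.022,0.023,-0.003,0,0,0,35],[0.022,0.023,-0.003,0,0,-0.01,35],[0,0,0,0,0,0,35]]'
python3 - <<'E'
from h import *
d=snap('wrist','w1.png');print(monitor.read_state()); print(np.round(d['pose'],3).tolist())
im=cv2.imread('pics/w1.png')
p=[.5592,-.2723,.2719]
np.save('p.npy',p)
E
```

```text
t: 0.9
position: [0.3498, -0.4152, 0.2066]
eef_rot: [0.99, 0.14, -0.0, -0.0]
ft_force: [0.1, -0.3, 0.8]
width: 0.349
finger_force: 0.0
t: 1.7
position: [0.5044, -0.2527, 0.1852]
eef_rot: [0.991, 0.137, -0.0, -0.001]
ft_force: [0.3, 0.9, 0.8]
width: 0.35
finger_force: 0.0
{'t': 1.75, 'joints': array([-5.99186812e-01, -5.84976918e-02,  1.80140838e+00, -1.72106945e-04,
        1.40031730e+00,  6.97891439e-01]), 'joint_vel': array([-0.03939118, -0.01304524,  0.00131391, -0.01197978,  0.00182521,
       -0.00813958]), 'joint_efforts': array([ 1.14938512e+00, -3.34917963e+01, -3.63106406e+01,  1.36703784e-01,
       -1.62692321e-02,  7.26573961e-02]), 'position': array([ 0.50353173, -0.25408835,  0.18542996]), 'eef_rot': array([ 9.90647074e-01,  1.36446686e-01, -6.62925868e-04, -4.86109175e-04]), 'ft_force': array([-0.25245525, -0.85909795,  0.0600593 ]), 'wrist_torque': array([-0.03462259, -0.02338861,  0.04823795]), 'finger_force': 0.0, 'width': 0.3480970028253035}
[[0.271, -0.917, -0.291, 0.578], [-0.963, -0.258, -0.081, -0.231], [-0.001, 0.303, -0.953, 0.328], [0.0, 0.0, 0.0, 1.0]]
```

View pics/w1.png

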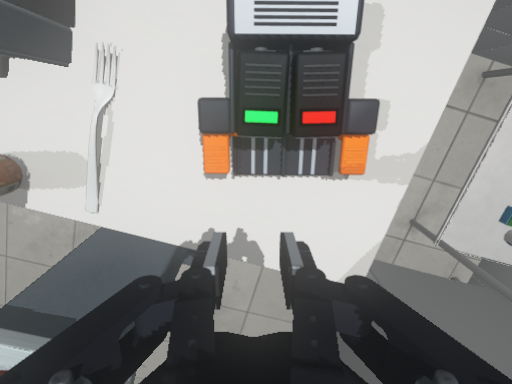

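Wrist view: green lamp (262,117) in the left bay, left key about (216,153), right key (354,154), fingertips about (212,238) and (290,238). I'll refit with this image.

```bash
cat > wfit.py <<'E'
import sys
from h import *
from scipy.optimize import least_squares
def T(p,O):
    c,s=np.cos(p[2]),np.sin(p[2]); return O@np.array([[c,s,0],[-s,c,0],[0,0,1]])+[p[0],p[1],0]
f=sys.argv[1]; d=load(f); h=cv2.cvtColor(cv2.imread('pics/'+f),cv2.COLOR_BGR2HSV)
c,_,st,ce=cv2.connectedComponentsWithStats(cv2.inRange(h,(3,180,120),(20,255,255)))
i=[k for k in range(1,c) if st[k,4]>300]; i.sort(key=lambda k:ce[k,0]); print(st[i].tolist(),ce[i])
O=np.array([(-22.5,73,34),(-22.5,-73,34),(0,50,58),(0,4,58),(0,-4,58),(0,-50,58)])/1e3
U=np.vstack([ce[i],[(238,137),(286,137),(294,136.5),(345,135)]])
fun=lambda p:(w2px(d,T(p,O))-U).ravel()
r=least_squares(fun,[.56,-.272,.27],loss='soft_l1'); print(r.x.round(4),fun(r.x).round(1).tolist())
s=monitor.read_state(); c_,s_=np.cos(r.x[2]),np.sin(r.x[2]); q=s['position']-[r.x[0],r.x[1],0]
print('TCP in charger',[q[0]*c_+q[1]*s_,-q[0]*s_+q[1]*c_,q[2]], 'axes',c_,s_)
print('tips', w2px(d,s['position'][None]))
np.save('p.npy',r.x)
E
python3 wfit.py w1.png
```

```text
[[341, 136, 28, 37, 902]] [[353.51219512 153.67849224]]Traceback (most recent call last):
  File "wfit.py", line 12, in <module>
    r=least_squares(fun,[.56,-.272,.27],loss='soft_l1'); print(r.x.round(4),fun(r.x).round(1).tolist())
    return func(*args, **kwargs)
    vector_fun = VectorFunction(
        fun_wrapped,
    ...<6 lines>...
        workers=workers
    )
    self._update_fun()
    ~~~~~~~~~~~~~~~~^^
    self.f = self.fun_wrapped(xp_copy(self.x))
             ~~~~~~~~~~~~~~~~^^^^^^^^^^^^^^^^^
    return np.atleast_1d(self.fun(x))
                         ~~~~~~~~^^^
    return self.f(x, *self.args, **self.kwargs)
           ~~~~~~^^^^^^^^^^^^^^^^^^^^^^^^^^^^^^
  File "wfit.py", line 11, in <lambda>
    fun=lambda p:(w2px(d,T(p,O))-U).ravel()
                  ~~~~~~~~~~~~~~^~
ValueError: operands could not be broadcast together with shapes (6,2) (5,2)
```

```bash
sed -i 's/(3,180,120)/(0,180,120)/' wfit.py; python3 wfit.py w1.png; python3 -c "
import cv2;h=cv2.cvtColor(cv2.imread('pics/w1.png'),cv2.COLOR_BGR2HSV);print(h[153,216],h[153,354],h[117,318])"
```

```text
[[302, 111, 34, 13, 417], [341, 136, 28, 37, 902]] [[318.39568345 116.84172662]
 [353.51219512 153.67849224]]
[ 0.5593 -0.2736  0.2868] [-100.6, 39.1, 3.2, 0.6, -0.2, -0.3, 0.4, -1.0, 0.9, -0.6, -1.4, 0.3]
TCP in charger [np.float64(-0.04792165427876895), np.float64(0.034513133348400116), np.float64(0.18542995889329747)] axes 0.9591648148751718 0.28284776454035737
tips [[255.89167809 247.87682119]]
[ 12 178 242] [ 13 193 245] [  1 208 246]
```

```bash
sed -i 's/(0,180,120)/(6,140,120)/' wfit.py; python3 wfit.py w1.png
```

```text
[[203, 133, 35, 40, 1004], [339, 134, 30, 40, 1020]] [[216.21812749 152.38545817]
 [353.2754902  153.51862745]]
[ 0.5592 -0.2731  0.2815] [0.9, 3.1, 2.8, 1.0, -0.8, -0.7, -0.2, -1.1, 0.3, -0.7, -2.0, 0.5]
TCP in charger [np.float64(-0.04821601392340571), np.float64(0.0336911884418067), np.float64(0.18542995889329747)] axes 0.9606435096108137 0.2777841742119563
tips [[255.89167809 247.87682119]]
```

```bash
python3 -m pendant '[[0.004,0.004,-0.016,0,0,0,35],[0.004,0.004,-0.016,0,0,0,35],[0.004,0.004,-0.016,0,0,0,35],[0.004,0.004,-0.016,0,0,0,35],[0.004,0.004,-0.016,0,0,0.008,35],[0,0,-0.016,0,0,0,35],[0,0,-0.016,0,0,0,35],[0,0,-0.016,0,0,0,35]]'; python3 -m pendant '[[0,0,0,0,0,0,35],[0,0,0,0,0,0,35]]'
python3 - <<'E'
from h import *
a=snap('wrist','w2.png')['color']; b=snap('side','s2.png')['color'];c=snap('scene','c2.png')['color']
w=a[60:260,140:400]; w=cv2.resize(w,(520,400),interpolation=cv2.INTER_CUBIC)
s=cv2.resize(b[180:280,230:325],(280,300),interpolation=cv2.INTER_CUBIC)
e=cv2.resize(c[110:210,230:325],(280,300),interpolation=cv2.INTER_CUBIC)
o=np.zeros((600,800,3),np.uint8);o[:400,:520]=w;o[:300,520:]=s;o[300:,520:]=e
cv2.imwrite('pics/m2.png',o[:,:,::-1])
s=monitor.read_state();p=np.load('p.npy');q=s['position']-[p[0],p[1],0];c_,s_=np.cos(p[2]),np.sin(p[2])
print(s['position'],q[0]*c_+q[1]*s_,-q[0]*s_+q[1]*c_,s['ft_force'],s['eef_rot'])
E
```

```text
t: 2.55
position: [0.5231, -0.2356, 0.0569]
eef_rot: [0.99, 0.139, -0.0, -0.0]
ft_force: [-0.5, 0.2, -1.0]
width: 0.356
finger_force: 0.0
t: 2.75
position: [0.523, -0.2355, 0.0579]
eef_rot: [0.99, 0.139, -0.0, -0.0]
ft_force: [0.4, 0.1, 0.4]
width: 0.355
finger_force: 0.0
[ 0.52398506 -0.23606247  0.05951401] -0.02356034797312652 0.04532602140108223 [ 0.21158135  1.15134833 -0.09703774] [9.90305999e-01 1.38898482e-01 8.57824652e-04 7.10286277e-04]
```

View pics/m2.png

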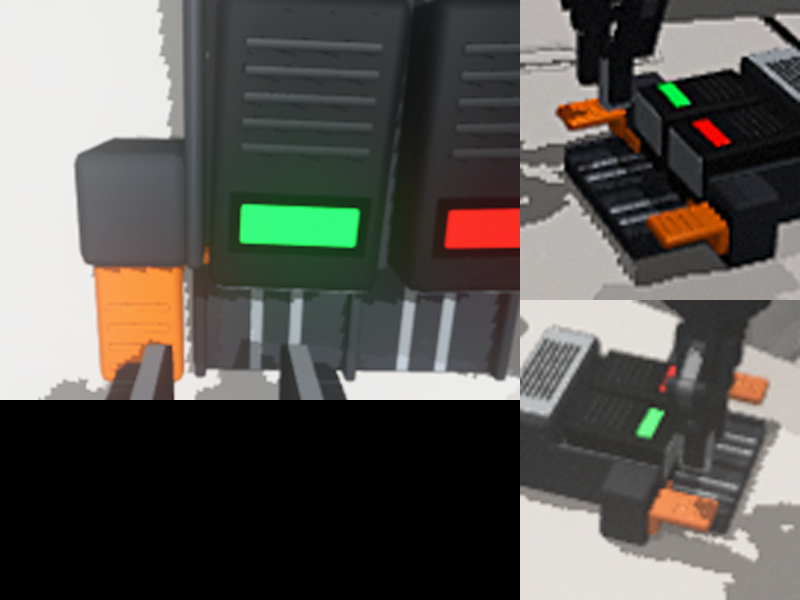

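Close view: left finger over the left key, right finger in front of the green pack, both centred laterally. I'll check the gap numerically.

Run:
```python
from h import *
d=load('w2.png');p=np.load('p.npy');c,s=np.cos(p[2]),np.sin(p[2])
m=np.array([(212,288),(378,290),(97,300),(183,300),(99,378),(172,347),(105,398),(282,347),(345,398)],float);z=[.058,.058,.034,.034,.034,.065,.065,.065,.065]
w=px2w(d,m/2+[140,60],z)
q=w-[p[0],p[1],0]; print(np.c_[q[:,0]*c+q[:,1]*s,-q[:,0]*s+q[:,1]*c].round(4))
```

```text
[[ 0.0008  0.0503]
 [ 0.0001  0.0056]
 [-0.0119  0.0874]
 [-0.012   0.0602]
 [-0.0395  0.0888]
 [-0.0132  0.0609]
 [-0.0285  0.0797]
 [-0.0133  0.0318]
 [-0.0287  0.0142]]
```

```bash
python3 -m pendant '[[0,0,-0.008,0,0,0,35],[0,0,-0.008,0,0,0,35],[0,0,-0.004,0,0,0,35],[0,0,0,0,0,0,35]]'; python3 -m pendant '[[0,0,-0.004,0,0,0,35],[0,0,0,0,0,0,35]]';python3 -m pendant '[[0,0,-0.004,0,0,0,35],[0,0,0,0,0,0,35]]'
```

```text
t: 3.3
position: [0.5224, -0.235, 0.0369]
eef_rot: [0.99, 0.139, -0.001, -0.001]
ft_force: [0.3, 0.5, -0.7]
width: 0.347
finger_force: 0.0
t: 3.5
position: [0.5229, -0.2354, 0.0338]
eef_rot: [0.99, 0.139, -0.0, -0.0]
ft_force: [-0.4, 0.4, -0.3]
width: 0.354
finger_force: 0.0
t: 3.7
position: [0.5234, -0.2357, 0.0303]
eef_rot: [0.99, 0.139, 0.0, 0.0]
ft_force: [0.4, 0.1, 1.3]
width: 0.351
finger_force: 0.2
```

```bash
for i in 1; do python3 -m pendant '[[0,0,-0.003,0,0,0,35],[0,0,0,0,0,0,35]]'; python3 -m pendant '[[0,0,-0.003,0,0,0,35],[0,0,0,0,0,0,35]]';  python3 -m pendant '[[0,0,-0.002,0,0,0,35],[0,0,0,0,0,0,35]]'; done
```

```text
t: 3.9
position: [0.5235, -0.2357, 0.0274]
eef_rot: [0.99, 0.139, 0.0, 0.0]
ft_force: [0.3, -0.4, 0.9]
width: 0.346
finger_force: 0.5
t: 4.1
position: [0.5227, -0.2356, 0.024]
eef_rot: [0.99, 0.139, -0.001, -0.0]
ft_force: [-2.6, -0.6, 2.6]
width: 0.349
finger_force: 2.8
t: 4.3
position: [0.5228, -0.2356, 0.0224]
eef_rot: [0.99, 0.139, -0.001, -0.0]
ft_force: [-3.4, -0.4, 5.4]
width: 0.351
finger_force: 4.2
```

The x force of -3.4 N shows the pack has popped against the finger. I'll hold it and look.

```bash
python3 -m pendant '[[0,0,0,0,0,0,35],[0,0,0,0,0,0,35],[0,0,0,0,0,0,35],[0,0,0,0,0,0,35],[0,0,0,0,0,0,35]]'
python3 - <<'E'
from h import *
a=snap('wrist','w3.png')['color']; b=snap('side','s3.png')['color']
o=np.zeros((400,800,3),np.uint8);o[:,:520]=cv2.resize(a[60:260,140:400],(520,400));o[:300,520:]=cv2.resize(b[180:280,230:325],(280,300))
cv2.imwrite('pics/m3.png',o[:,:,::-1])
E
```

```text
t: 4.8
position: [0.5228, -0.2356, 0.0225]
eef_rot: [0.99, 0.139, -0.001, -0.0]
ft_force: [-4.0, -0.4, 4.6]
width: 0.349
finger_force: 4.4
```

View pics/m3.png

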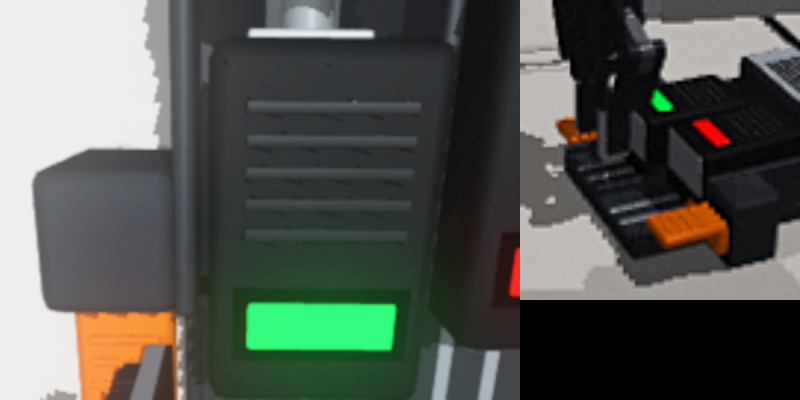

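The pack is about 13 mm out, held by the spring against the finger, and the key is down. Now I'll give way slowly along charger -x.

```bash
python3 -m pendant '[[-0.0014,-0.0004,0,0,0,0,35],[-0.0014,-0.0004,0,0,0,0,35],[-0.0014,-0.0004,0,0,0,0,35],[-0.0014,-0.0004,0,0,0,0,35],[-0.0014,-0.0004,0,0,0,0,35],[-0.0014,-0.0004,0,0,0,0,35],[-0.0014,-0.0004,0,0,0,0,35],[-0.0014,-0.0004,0,0,0,0,35]]'; python3 -m pendant '[[-0.001,-0.0003,0,0,0,0,35],[-0.001,-0.0003,0,0,0,0,35],[-0.001,-0.0003,0,0,0,0,35],[-0.001,-0.0003,0,0,0,0,35],[0,0,0,0,0,0,35]]'
```

```text
t: 5.7
position: [0.5121, -0.2388, 0.0224]
eef_rot: [0.99, 0.139, 0.0, 0.0]
ft_force: [0.5, 0.5, 4.2]
width: 0.348
finger_force: 3.5
t: 6.2
position: [0.508, -0.24, 0.0224]
eef_rot: [0.99, 0.139, 0.0, 0.0]
ft_force: [-0.2, 0.9, 4.2]
width: 0.35
finger_force: 3.7
```

```bash
cat > lamp.py <<'E'
from h import *
import sys
p=np.load('p.npy');c,s=np.cos(p[2]),np.sin(p[2])
for n in('wrist','side'):
    d=snap(n,n+sys.argv[1]+'.png');h=cv2.cvtColor(cv2.imread('pics/'+n+sys.argv[1]+'.png'),cv2.COLOR_BGR2HSV)
    k,_,st,ce=cv2.connectedComponentsWithStats(cv2.inRange(h,(50,150,120),(80,255,255)));i=1+st[1:,4].argmax()
    q=px2w(d,[ce[i]],.058)[0]-[p[0],p[1],0];print(n,st[i].tolist(),q[0]*c+q[1]*s,-q[0]*s+q[1]*c)
d=load('w2.png');h=cv2.cvtColor(cv2.imread('pics/w2.png'),cv2.COLOR_BGR2HSV)
k,_,st,ce=cv2.connectedComponentsWithStats(cv2.inRange(h,(50,150,120),(80,255,255)));i=1+st[1:,4].argmax()
q=px2w(d,[ce[i]],.058)[0]-[p[0],p[1],0];print('seated w2',q[0]*c+q[1]*s)
S=monitor.read_state();q=S['position']-[p[0],p[1],0];print('tcp',q[0]*c+q[1]*s,-q[0]*s+q[1]*c,S['ft_force'])
E
python3 lamp.py 4
python3 -m pendant '[[-0.001,-0.0003,0,0,0,0,35],[-0.001,-0.0003,0,0,0,0,35],[-0.001,-0.0003,0,0,0,0,35],[-0.001,-0.0003,0,0,0,0,35],[0,0,0,0,0,0,35]]'
python3 lamp.py 5
```

```text
wrist [263, 211, 75, 24, 1776] -0.010136246508909345 0.027298079728360188
side [267, 211, 8, 8, 37] -0.0066877554936235544 0.024464368544050204
seated w2 0.01819047446909837
tcp -0.04000035405311924 0.046021238234335723 [0.06988999 0.71080586 3.66247888]
t: 6.8
position: [0.504, -0.2412, 0.0224]
eef_rot: [0.99, 0.139, 0.0, 0.0]
ft_force: [1.1, 0.7, 5.1]
width: 0.353
finger_force: 2.1
wrist [263, 204, 75, 25, 1800] -0.011198259992783451 0.02720526203059246
side [266, 210, 8, 9, 42] -0.00844987559078109 0.026264537681947746
seated w2 0.01819047446909837
tcp -0.04414953999482276 0.04593899959459605 [1.74300251 0.29079977 4.21325085]
```

```bash
python3 -m pendant '[[-0.002,-0.0006,0,0,0,0,35],[-0.002,-0.0006,0,0,0,0,35],[-0.002,-0.0006,0,0,0,0,35],[-0.002,-0.0006,0,0,0,0,35],[-0.002,-0.0006,0,0,0,0,35],[-0.002,-0.0006,0,0,0,0,35],[0,0,0,0,0,0,35]]'
python3 lamp.py 6
python3 - <<'E'
from h import *
a=cv2.imread('pics/wrist6.png')[60:260,140:400]; b=cv2.imread('pics/side6.png')[180:280,230:325]
o=np.zeros((400,800,3),np.uint8);o[:,:520]=cv2.resize(a,(520,400));o[:300,520:]=cv2.resize(b,(280,300))
cv2.imwrite('pics/m6.png',o)
p=np.load('p.npy');c,s=np.cos(p[2]),np.sin(p[2])
d=load('w3.png');h=cv2.cvtColor(cv2.imread('pics/w3.png'),cv2.COLOR_BGR2HSV)
k,_,st,ce=cv2.connectedComponentsWithStats(cv2.inRange(h,(50,150,120),(80,255,255)));i=1+st[1:,4].argmax()
q=px2w(d,[ce[i]],.058)[0]-[p[0],p[1],0];print('w3',q[0]*c+q[1]*s)
E
```

```text
t: 7.6
position: [0.4912, -0.2445, 0.0216]
eef_rot: [0.99, 0.139, -0.001, -0.0]
ft_force: [-0.3, 0.8, 0.0]
width: 0.349
finger_force: 0.0
wrist [264, 172, 79, 27, 2023] -0.01122389060749826 0.027324310835770114
side [263, 210, 11, 9, 50] -0.009093027576134033 0.028166992857339247
seated w2 0.01819047446909837
tcp -0.056963621936253886 0.04608588319985417 [-0.78079723  0.02305953 -0.59436298]
w3 0.005257034204095748
```

View pics/m6.png

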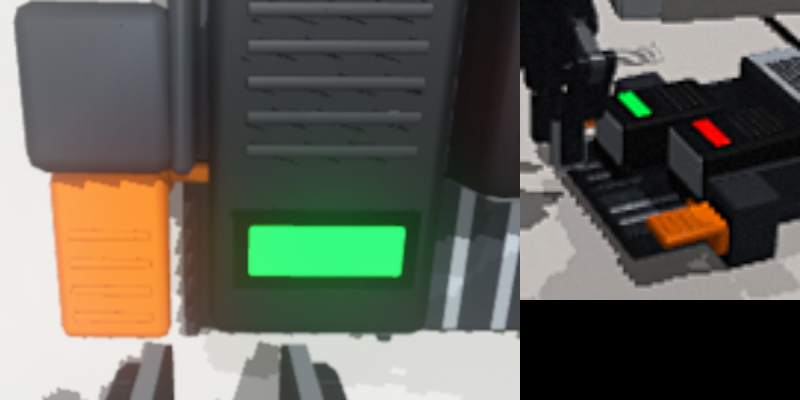

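The pack stands about 29.5 mm out and is still, the fingers are clear and the key is back up. Next I'll back off and rise.

```bash
python3 -m pendant '[[-0.01,-0.003,0,0,0,0,35],[-0.01,-0.003,0.01,0,0,0,35],[0,0,0.03,0,0,0,35],[0,0,0.03,0,0,0,35],[0,0,0.03,0,0,0,35],[0,0,0.03,0,0,0,35],[0,0,0,0,0,0,35],[0,0,0,0,0,0,35]]'
python3 lamp.py 7
```

```text
t: 8.5
position: [0.4719, -0.2511, 0.153]
eef_rot: [0.99, 0.139, 0.001, 0.001]
ft_force: [0.1, -0.2, -0.3]
width: 0.35
finger_force: 0.0
wrist [257, 110, 38, 14, 519] -0.011219596113434685 0.027306955560361376
side [263, 210, 11, 9, 50] -0.009093027576134033 0.028166992857339247
seated w2 0.01819047446909837
tcp -0.07842044740402968 0.04645423547027476 [ 0.30748895 -0.42613553  0.02731939]
```

View pics/wrist7.png

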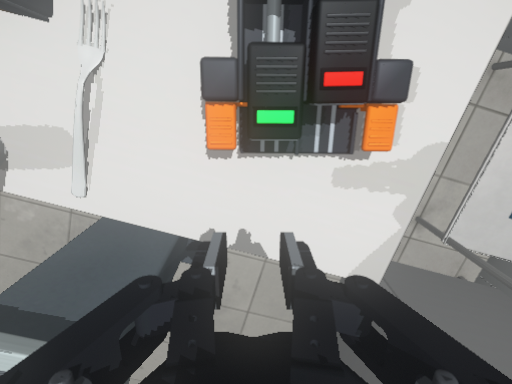

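The green pack (lamp 276,116) stands about 30 mm out and is still. The red pack (lamp 343,78) is seated, and the hand is clear.

```bash
python3 -c "
from bench import finish_job;print(finish_job())"
```

```text
the job is handed in; nothing more can be done
None
```

The job is handed in, with no verdict returned: the green-lamp pack popped out against the finger, was let out slowly and now stands still about 30 mm out of its bay, with the red-lamp pack still seated and the hand clear.

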